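Release a battery pack from its sprung charging cradle and catch it with a finger

ROBOT

A 7-joint arm with a two-finger parallel gripper is mounted at the origin on a cart in front of the work surface, level with it; the furniture and walls round the work are solid. World frame = base frame: x ahead of the robot, y to its left, z up, the work surface at z = 0. Lengths are in m, angles in rad, forces in N, time in s.
With the tool pointing down it reaches from about 0.4 to 0.875 m from the base axis. Payload 6.5 kg.
Tool frame: the origin (TCP) lies midway between the tips of the shut fingers; the grasp point (between the pads) lies 19 mm behind it (ctrl.hold_point_z is the distance from the TCP to the grasp point, in m); x points along the fingers, y is the direction in which the jaws open and shut, and the axes are right-handed (so a half turn about x gives the same grasp; the last joint's range is limited). The gripper opens to 88 mm and grips with 3 to 60 N. Pads are 18 mm wide; open, the fingers measure 123 mm over their backs; the gripper's body (75 mm by 187 mm) begins 45 mm behind the grasp point.
Start: joints at [1.174, 0.536, -0.004, 1.538, 0.003, 1.067, -0.071], TCP at [0.211, -0.615, 0.239] pointing down, gripper open.
Joint ranges: [-2.7, 2.7], [-0.37, 2.16], [-1.27, 1.26], [0.24, 2.4], [-1.31, 4.45], [0.19, 1.91], [-2.76, 2.76]. Speed limits (rad/s): [2.39, 2.39, 3.14, 3.14, 3.14, 3.14, 3.14].

INTERFACE

Orientations are given as a rotation vector (axis times angle).
In Python, from station import ctrl gives the robot as it stands.
- The arm moves only by the tool servo_tool, never from a script. Its argument "moves" is a list of rows, each a list of 7 numbers: the shift along the world's x, y, z in mm, then the turn, a rotation vector about the world's x, y, z in rad, then the closure in counts, from 0 (fully open) to 255 (shut). A call has 1 to 8 rows; each row shifts and turns the commanded pose from where the row before left it; what a row does not reach is not made up. A row lasts 1/8 s, in which the tool goes at most 62.5 mm and 10.7 degrees, less where a joint would pass 70% of its speed; a pose out of reach is approached as far as the arm can. A call with a gripper value outside its range is refused whole. The fingers move at their own pace and stop on an object; "newtons" is the grip in N (left out, the last holds). Time passes only in rows, so rows that do not move let the fingers close. It gives the time, the measured TCP pose, the force and the opening at its end, in the units of the state.
- ctrl.get_state(): the state, without advancing time (a new reading comes with each control period).
- ctrl.read_camera(name): name is "scene" or "top"; returns a dict with "img" (384x512x3 uint8, red, green, blue), "vfov" (degrees; the focal length in pixels is half the picture's height over the tangent of half this angle, whatever the lens; pixels are square), "cx", "cy" (the principal point, pixels), "camera_from_world" (4x4, takes a point from world to camera coordinates). Camera axes: x right, y down, z forward; pixel columns grow to the right and rows downward; lengths in m; the calibration is good to about 2 mm. A picture is of the moment at which its call begins. There is no depth.
- ctrl.sign_off(): hands the job in, once; it reports no verdict.
The state is a dict: "clock": time; "q": joint angles; "qvel": joint speeds; "joint_torque": joint torques, N m; "tcp_pos": TCP position; "eef_rot": TCP orientation; "wrist_force": force on the tool from outside, world axes, zero at the start; "moment": the same for the moment, N m; "gripper_width": finger opening in m.
Only numpy, scipy, OpenCV 4.12 (cv2) and the standard library are available. Lean on these libraries where they do the work, as an engineer would, in place of code of your own. Each camera call takes 0.05 s, during which the arm holds its last target.

TASK

Take the charged battery pack off the sloping charging cradle without grasping it: press the release key with one finger while the other finger stands ready in the slide just below the pack, so that the pack, kicked out by the spring ejector, is caught against that finger and stopped for a moment. Then let it down slowly against the finger until it rests on the two stops at the foot of the slide, and take the hand away with the key back up. Never let the pack run down by itself, do not pinch or lift it, and leave the other things on the bench alone.

Things in the scene. Friction and masses are not known exactly. Their poses are not given: they have to be found in the camera images.
- cradle: charging cradle fixed on the bench: grey base 222 x 84 mm (x, y), an open slide of two metal rails falling at 18 degrees (0.314 rad) towards its -x, a black head 124 mm high at the upper end, and a key housing 54 x 34 mm outside the wall on its -y side. Slide 63 mm wide inside, guide walls 6 mm thick. Origin: middle of the underside; x horizontal towards the head, z up. It may be touched
- slide_foot (a point): middle of the foot of the slide: level with the rail tops, at the upper faces of the two rubber stops (15 mm high) that stand in the corners, 40 mm apart, so that a finger can pass out between them. 92 mm before the cradle's origin, 25 mm above the bench. Its x points UP along the slope, y to the cradle's +y, z square off the rails
- slide_gap (a point): point in the middle of the slide, level with the rail tops, 32 mm down the slope from the nose of the seated pack and straight beside the key (56 mm from its middle along the cradle's y). The slide is empty here: rails 18 to 31 mm either side of the middle, an open trough between them, guide walls only 12 mm above the rails (22 mm beside the seated pack)
- release_key (a joint): travel of the spring release key, m: 0 up, 0.0065 fully down. It goes straight down; about 6 N holds it down, the catch frees the pack at about 0.004, and it springs up again when let go. With the key down its top is still 6 mm above the rails beside it, so that two fingertips at one height, 56 mm apart, can press it and stand in the slide together
- key_top (a point): middle of the level top of the release key (moves with it), a black ribbed cap 24 x 24 mm: 49 mm above the bench when up, 12.5 mm above slide_gap and 56 mm from it towards the cradle's -y. After the catch the hand must rise about 18 mm before it follows the slope, so that the finger that pressed passes over the risen key; the other finger then still stands in front of the pack
- pack: black battery pack, 95 long, 60 wide, 33 mm high, about 0.45 kg, seated in the slide below the head and held by the catch; top parallel to the slope. Once the catch is down a spring ejector kicks it out (5 N, 12 mm) and it runs down the smooth rails, 70 mm to the stops, in about 0.2 s. Origin: middle of its underside, on the rails; axes parallel to the cradle's while it lies in the slide
- pack_nose (a point): middle of the lower edge of the pack's nose, level with the rail tops. The nose (60 mm wide, 34 mm high) stands plumb while the pack lies in the slide. The x of this point in the frame of slide_foot is the way still to go to the stops: 0.070 seated, 0 at the foot. Held by nothing, the pack slides down of itself
- spare_pack: a second pack like the first, lying loose on the bench near its right front corner; not part of the work. Origin: middle of its underside
- screwdriver: screwdriver with yellow handle, 170 mm long, 25 mm thick, lying on the bench along the key side of the cradle; leave alone. Origin: its middle, on the bench
- tyre_lever: plastic tyre lever, 116 x 17 x 13 mm, lying on the bench along the other side of the cradle; leave alone. Origin: its middle, on the bench
- bell: handlebar bell with a round steel dome, 53 x 66 x 31 mm, lying on the bench; leave alone. Origin: middle of its underside
- hex_keys: folding hex key set, 30 x 90 x 22 mm, lying on the bench; leave alone. Origin: middle of its underside
Mind the look-alikes: they are no part of the job. Leave any purple look-alike of the pack alone.

How it is judged:
By the outcome, as a careful person would: the job done as asked, in the order asked, and still so for the second after the job is handed in, with the robot touching nothing.
It also fails if it takes over 40 s, if anything falls off the work surface, if the arm or the gripper's body presses on something with over 40 N, if the wrist force passes 120 N, or if a joint passes its speed limit or range.

## Working session

There is one attempt and no reset: what is moved stays moved. The work goes in short steps, Python scripts to look and compute and a tool call to move; the robot and the scene stay as the last step left them, time stands still between calls to the robot, and variables do not carry over. Pictures are saved under pics/ and viewed, and the job is handed in when it is done.

Besides the shell and the picture viewer there is one more tool, called after "Emit:" as a command line: name --pt "numbers of a row" for each row, then --argument value for the rest. servo_tool: Moves the arm, as the interface text tells. Its arguments: {"type":"object","properties":{"moves":{"type":"array"},"newtons":{"type":"number"}},"required":["moves"]}

```bash
ls; mkdir -p pics; python3 - <<'E'
from station import ctrl
import cv2,numpy as np
for n in("scene","top"):
    d=ctrl.read_camera(n); np.savez(n,**d)
    cv2.imwrite(f"pics/{n}0.png",cv2.cvtColor(d["img"],cv2.COLOR_RGB2BGR))
    print(n,d["vfov"],d["cx"],d["cy"],np.round(d["camera_from_world"],4).tolist())
print(ctrl.get_state())
E
```

```text
pics
scene 47.586455901867375 250.9968062338882 185.1630533552628 [[-0.8446, -0.5353, -0.008, 0.4225], [-0.267, 0.4342, -0.8603, 0.2179], [0.464, -0.7245, -0.5097, 0.8196], [0.0, 0.0, 0.0, 1.0]]
top 52.49729476445194 259.9880150093963 199.9496079539258 [[0.0194, -0.9996, 0.0221, -0.0423], [-0.9961, -0.0212, -0.0861, 0.4931], [0.0866, -0.0204, -0.996, 0.9984], [0.0, 0.0, 0.0, 1.0]]
{'clock': 0.1, 'q': array([ 1.17380698,  0.53709373, -0.00443568,  1.53871645,  0.00259788,
        1.06727921, -0.07118812]), 'qvel': array([-0.00099519, -0.00029627,  0.00139829, -0.00335334,  0.00108843,
        0.00035771, -0.00070966]), 'joint_torque': array([ 1.58339204e-03, -5.72083068e+01,  9.93358232e-01, -2.52234077e+01,
       -5.61721204e-02,  1.34830544e-02,  1.44393596e-05]), 'tcp_pos': array([ 0.21093286, -0.61427245,  0.23794712]), 'eef_rot': array([ 2.04243748,  0.34256762, -2.04316966]), 'wrist_force': array([ 0.0164437 , -0.08484042, -0.24446262]), 'moment': array([-0.00500808,  0.00020196, -0.00726405]), 'gripper_width': 0.08815776224920803}
```

View pics/scene0.png

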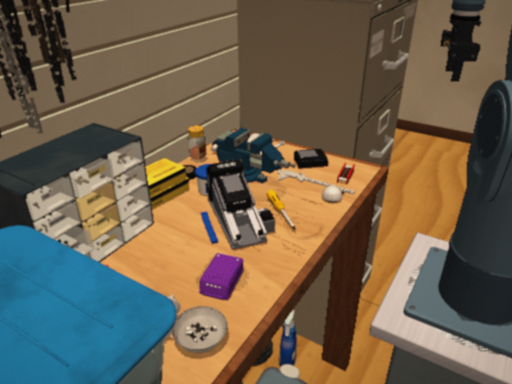

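View pics/top0.png

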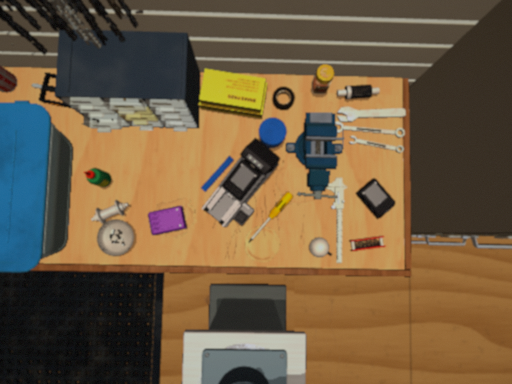

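```bash
python3 - <<'E'
import cv2,numpy as np
t=cv2.imread("pics/top0.png")[125:240,190:300]; cv2.imwrite("pics/tz.png",cv2.resize(t,None,fx=5,fy=5,interpolation=cv2.INTER_CUBIC))
t=cv2.imread("pics/scene0.png")[150:260,190:310]; cv2.imwrite("pics/sz.png",cv2.resize(t,None,fx=5,fy=5,interpolation=cv2.INTER_CUBIC))
E
```

```text
(no output)
```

View pics/tz.png

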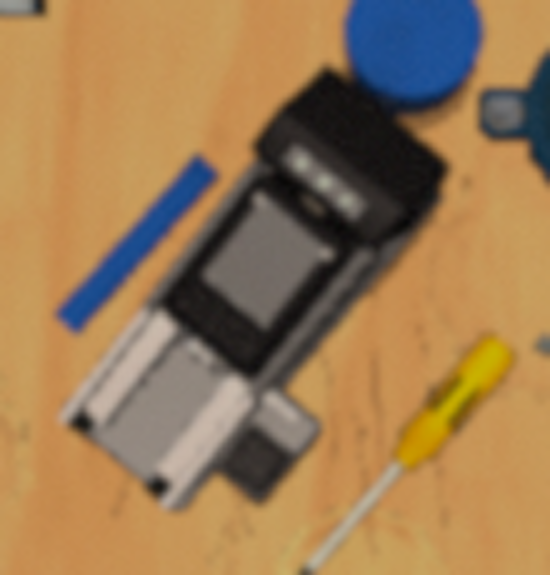

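View pics/sz.png

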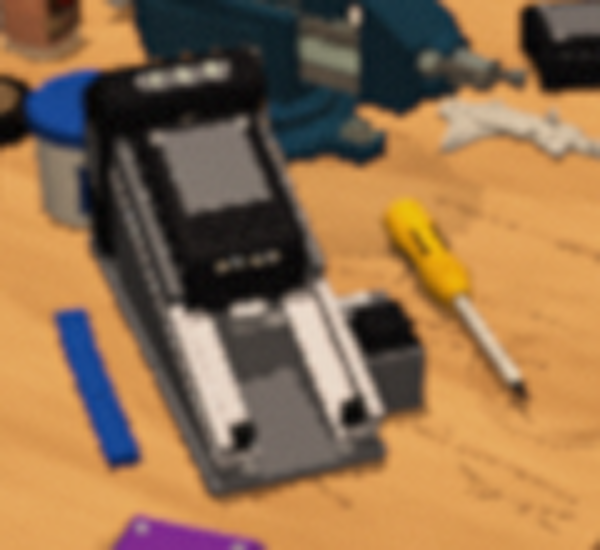

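```bash
cat > h.py <<'E'
import numpy as np,cv2
from scipy.spatial.transform import Rotation as R
def proj(d,P):
    P=np.atleast_2d(P);M=d["camera_from_world"];p=P@M[:3,:3].T+M[:3,3]
    f=192/np.tan(np.radians(float(d["vfov"]))/2)
    return np.c_[f*p[:,0]/p[:,2]+float(d["cx"]),f*p[:,1]/p[:,2]+float(d["cy"])]
def c2w(v,P):
    P=np.atleast_2d(P);c,s=np.cos(v[2]),np.sin(v[2])
    return np.c_[v[0]+c*P[:,0]-s*P[:,1],v[1]+s*P[:,0]+c*P[:,1],P[:,2]]
c18,s18=np.cos(np.radians(18)),np.sin(np.radians(18))
def sl(u,y,w=0): return [-0.092+u*c18-w*s18,y,0.025+u*s18+w*c18]
E
python3 - <<'E'
from h import *
from scipy.optimize import least_squares
S=dict(np.load("scene.npz"));T=dict(np.load("top.npz"))
N=sl(.07,0)
key=[sl(.038,0)[0],-.056,.049]
sp=[([-.111,.042,0],(213,493)),([-.111,-.042,0],(383,455)),([N[0],.03,N[2]],(190,308)),([N[0],-.03,N[2]],(305,280)),(key,(384,321))]
tp=[([-.111,.042,0.004],(62,418)),([-.111,-.042,.004],(180,508)),([N[0],.03,N[2]+.034],(163,300)),([N[0],-.03,N[2]+.034],(252,372)),(key,(255,465))]
SP=np.array([a for a,b in sp]);sb=np.array([b for a,b in sp])/5-.4+[190,150]
TP=np.array([a for a,b in tp]);tb=np.array([b for a,b in tp])/5-.4+[190,125]
def f(v):
    return np.r_[(proj(S,c2w(v,SP))-sb).ravel(),(proj(T,c2w(v,TP))-tb).ravel()]
r=least_squares(f,[.5,0,-.9],loss="soft_l1");v=r.x
print(v,np.degrees(v[2]),np.round(f(v).reshape(-1,2),1).tolist())
np.save("v.npy",v)
def box(x0,x1,y0,y1,z0,z1): return [[[x,y,z0] for x,y in((x0,y0),(x1,y0),(x1,y1),(x0,y1))],[[x,y,z1] for x,y in((x0,y0),(x1,y0),(x1,y1),(x0,y1))]]
polys=[([-.111,-.042,0],[.111,-.042,0],[.111,.042,0],[-.111,.042,0])]
k=key;polys.append([[k[0]+a,k[1]+b,k[2]] for a,b in((-.012,-.012),(.012,-.012),(.012,.012),(-.012,.012))])
polys.append([[N[0],y,N[2]+h] for y,h in((-.03,0),(.03,0),(.03,.034),(-.03,.034))])
polys.append([sl(0,y) for y in(-.03,.03)]);polys.append([sl(0.0,-.0315),sl(.17,-.0315),sl(.17,.0315),sl(0,.0315)])
for n,d,o,e in(("scene",S,(190,150),(310,260)),("top",T,(190,125),(300,240))):
    im=cv2.resize(cv2.imread(f"pics/{n}0.png")[o[1]:e[1],o[0]:e[0]],None,fx=6,fy=6 if n=="scene" else 5.2*6/5.2,interpolation=cv2.INTER_CUBIC)
    for p,c in zip(polys,[(0,255,0),(0,0,255),(255,0,255),(255,255,0),(0,255,255)]):
        q=((proj(d,c2w(v,p))-o+.5)*6).astype(int);cv2.polylines(im,[q],True,c,1)
    cv2.imwrite(f"pics/ov_{n}.png",im[:600] if n=="scene" else im[-600:])
E
```

```text
[ 0.52929338  0.01973332 -0.69708653] -39.940116073579894 [[-0.2, 3.8], [2.1, 3.8], [-1.2, 1.1], [0.7, 2.1], [-0.2, -1.9], [-0.9, -0.4], [-0.7, 2.5], [1.7, -1.6], [2.1, -0.1], [1.6, -1.9]]
```

View pics/ov_scene.png

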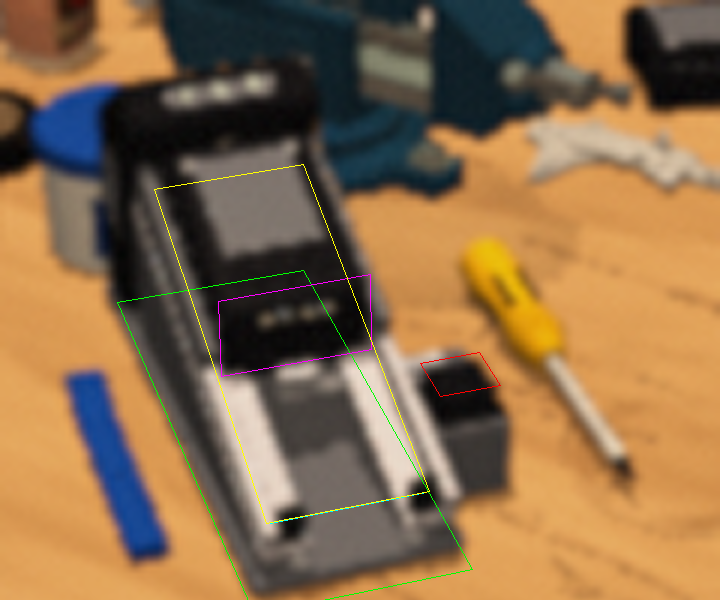

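View pics/ov_top.png

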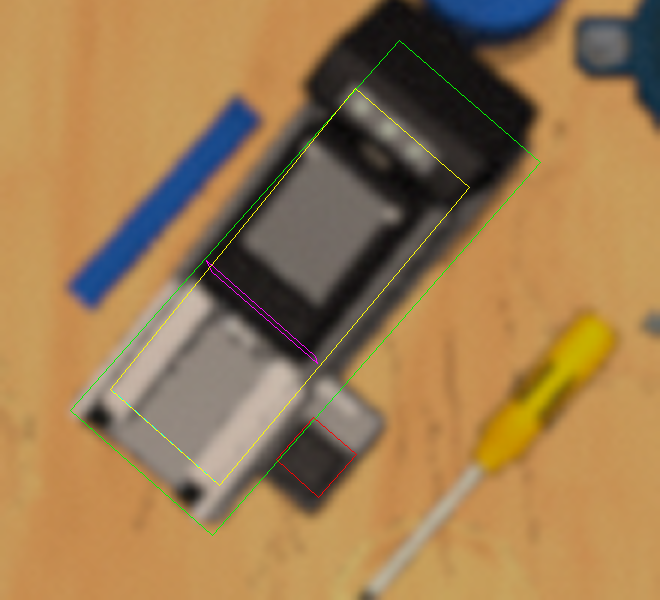

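```bash
python3 - <<'E'
import cv2,numpy as np
def z(n,o,w,h,k):
    t=cv2.imread(f"pics/{n}0.png")[o[1]:o[1]+h,o[0]:o[0]+w]
    t=cv2.resize(t,None,fx=k,fy=k,interpolation=cv2.INTER_CUBIC)
    t=cv2.convertScaleAbs(t,alpha=1.3,beta=20)
    for i in range(0,w,10): cv2.putText(t,str(o[0]+i),(i*k,10),0,.35,(0,0,255)); cv2.line(t,(i*k,0),(i*k,h*k),(0,0,255) if 0 else (120,120,120),1)
    for i in range(0,h,10): cv2.putText(t,str(o[1]+i),(0,i*k+10),0,.35,(0,0,255)); cv2.line(t,(0,i*k),(w*k,i*k),(120,120,120),1)
    cv2.imwrite(f"pics/{n}z2.png",t)
z("top",(200,175),60,60,10); z("scene",(220,190),60,60,10)
E
```

```text
(no output)
```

View pics/topz2.png

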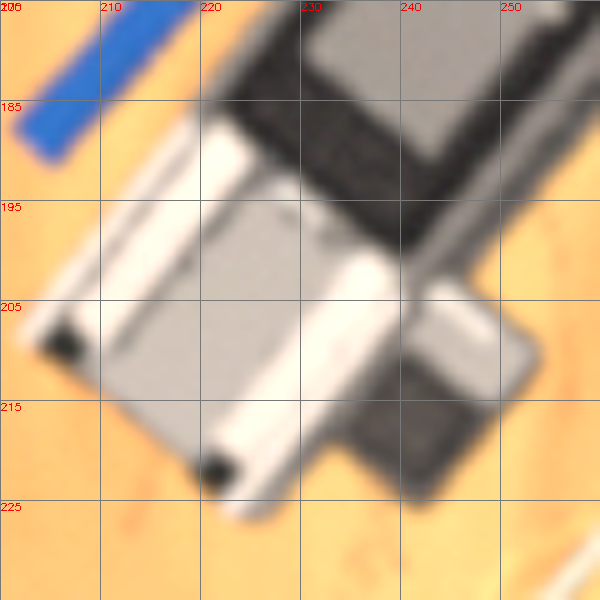

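View pics/scenez2.png

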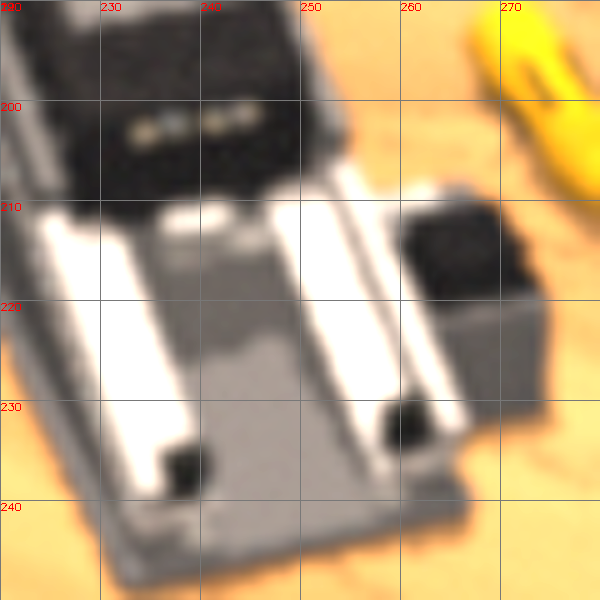

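```bash
cat > fit.py <<'E'
from h import *
from scipy.optimize import least_squares
S=dict(np.load("scene.npz"));T=dict(np.load("top.npz"))
for d in(S,T):
    M=d["camera_from_world"];print("cam",-M[:3,:3].T@M[:3,3])
N=sl(.07,0);kx=sl(.038,0)[0]
top=[(sl(-.004,.0255,.015),(206.3,209.5)),(sl(-.004,-.0255,.015),(221.5,222.2)),
 ([N[0],.028,N[2]+.032],(222.3,186)),([N[0],-.028,N[2]+.032],(239.8,199.5)),
 ([kx,-.056,.049],(241.5,217))]
sc=[(sl(-.004,.0255,.011),(238.5,236)),(sl(-.004,-.0255,.011),(260.5,231.5)),
 ([N[0],.029,N[2]],(227,212)),([N[0],-.029,N[2]],(250,208.5)),
 ([kx,-.056,.049],(266.5,215))]
def fit(sets,scale=False):
    def f(v): 
        return np.concatenate([(proj(d,c2w(v,np.array([a for a,b in p])))-np.array([b for a,b in p])).ravel() for d,p in sets])
    r=least_squares(f,[.5,0,-.9]);print(np.round(r.x,4),np.degrees(r.x[2]).round(1));print(np.round(r.fun.reshape(-1,2),1).tolist());return r.x
fit([(T,top)]);fit([(S,sc)]);v=fit([(T,top),(S,sc)]);np.save("v.npy",v)
E
python3 fit.py
```

```text
cam [0.03475864 0.72531169 0.60858297]
cam [ 0.40558584 -0.01143817  1.03790142]
[ 0.5264  0.0242 -0.6672] -38.2
[[-0.4, 0.6], [-0.3, 0.6], [0.4, -0.8], [0.4, -0.0], [-0.1, -0.3]]
[ 0.5265  0.0236 -0.689 ] -39.5
[[-0.7, 0.2], [-0.4, 0.1], [-0.0, 1.4], [1.1, 0.4], [0.0, -2.1]]
[ 0.5265  0.0239 -0.6776] -38.8
[[-0.6, 0.3], [-0.6, 0.3], [0.5, -1.1], [0.3, -0.1], [-0.4, -0.3], [-0.2, 0.2], [-0.0, -0.0], [0.0, 1.5], [1.1, 0.3], [0.1, -2.2]]
```

```bash
cat > plan.py <<'E'
from h import *
from station import ctrl
v=np.load("v.npy");s=ctrl.get_state()
g=sl(.038,0)
gap=c2w(v,g)[0];key=c2w(v,[g[0],-.056,.049])[0];foot=c2w(v,sl(0,0))[0]
mid=(gap+key)/2
Rm=R.from_rotvec(s["eef_rot"]).as_matrix()
print("gap",gap.round(4),"key",key.round(4),"foot",foot.round(4),"mid",mid.round(4))
print("clock",s["clock"],"tcp",s["tcp_pos"].round(4),"W",s["gripper_width"].round(4),"F",s["wrist_force"].round(2))
print("toolx",Rm[:,0].round(3),"tooly",Rm[:,1].round(3))
yaw=np.arctan2(Rm[1,1],Rm[0,1]);want=v[2]+np.pi/2
d=(want-yaw+np.pi/2)%np.pi-np.pi/2
print("turn z",d.round(3),"shift mm",((mid-s["tcp_pos"])*1e3).round(1),"q",s["q"].round(2))
c,sn=np.cos(v[2]),np.sin(v[2]);print("upslope dir",c*c18,sn*c18,s18,"horiz",c,sn)
E
python3 plan.py
```

```text
gap [0.483  0.059  0.0367] key [0.4479 0.0153 0.049 ] foot [0.4549 0.0816 0.025 ] mid [0.4655 0.0371 0.0429]Traceback (most recent call last):
  File "plan.py", line 9, in <module>
    print("clock",s["clock"],"tcp",s["tcp_pos"].round(4),"W",s["gripper_width"].round(4),"F",s["wrist_force"].round(2))
                                                             ^^^^^^^^^^^^^^^^^^^^^^^^
AttributeError: 'float' object has no attribute 'round'
```

```bash
sed -i 's/s\["gripper_width"\].round(4)/round(s["gripper_width"],4)/' plan.py; python3 plan.py
```

```text
gap [0.483  0.059  0.0367] key [0.4479 0.0153 0.049 ] foot [0.4549 0.0816 0.025 ] mid [0.4655 0.0371 0.0429]
clock 0.1 tcp [ 0.2109 -0.6143  0.2379] W 0.0882 F [ 0.02 -0.08 -0.24]
toolx [-0.001  0.001 -1.   ] tooly [ 0.325 -0.946 -0.001]
turn z -1.008 shift mm [ 254.5  651.4 -195.1] q [ 1.17  0.54 -0.    1.54  0.    1.07 -0.07]
upslope dir 0.7409742291393804 -0.5962094337888111 0.3090169943749474 horiz 0.7791064110741284 -0.6268916973634212
```

Emit:
servo_tool --pt "21 54 0 0 0 0.178 143" --pt "21 54 0 0 0 0.178 143" --pt "21 54 0 0 0 0.178 143" --pt "21 54 0 0 0 0.178 143" --pt "21 54 0 0 0 0.178 143" --pt "21 54 0 0 0 0.178 143"

```text
clock: 0.85
tcp_pos: [0.3374, -0.2889, 0.2387]
eef_rot: [1.33, 1.126, -1.331]
wrist_force: [0.9, -0.5, -0.8]
gripper_width: 0.0387
```

Emit:
servo_tool --pt "21 54 0 0 0 0.178 143" --pt "21 54 0 0 0 0.178 143" --pt "21 54 0 0 0 0.178 143" --pt "21 54 0 0 0 0.178 143" --pt "21 54 0 0 0 0.178 143" --pt "23 56 0 0 0 0.176 143" --pt "0 0 0 0 0 0 143" --pt "0 0 0 0 0 0 143"

```text
clock: 1.85
tcp_pos: [0.4646, 0.0345, 0.2383]
eef_rot: [0.53, 1.506, -0.531]
wrist_force: [-0.0, -0.9, 0.3]
gripper_width: 0.0386
```

```bash
python3 plan.py
```

```text
gap [0.483  0.059  0.0367] key [0.4479 0.0153 0.049 ] foot [0.4549 0.0816 0.025 ] mid [0.4655 0.0371 0.0429]
clock 1.85 tcp [0.4646 0.0345 0.2383] W 0.0386 F [-0.   -0.94  0.34]
toolx [-0.001 -0.001 -1.   ] tooly [ 0.627  0.779 -0.001]
turn z 0.0 shift mm [   0.9    2.6 -195.4] q [ 0.46  0.31 -0.74  1.97  0.25  0.95  0.49]
upslope dir 0.7409742291393804 -0.5962094337888111 0.3090169943749474 horiz 0.7791064110741284 -0.6268916973634212
```

Emit:
servo_tool --pt "1 3 -30 0 0 0 143" --pt "0 0 -30 0 0 0 143" --pt "0 0 -30 0 0 0 143" --pt "0 0 -30 0 0 0 143" --pt "0 0 -20 0 0 0 143" --pt "0 0 -10 0 0 0 143" --pt "0 0 0 0 0 0 143"

```text
clock: 2.72
tcp_pos: [0.4657, 0.0372, 0.0885]
eef_rot: [0.53, 1.506, -0.532]
wrist_force: [0.1, 0.5, -0.2]
gripper_width: 0.0388
```

```bash
cat > look.py <<'E'
import sys
from h import *
from station import ctrl
t=sys.argv[1]
v=np.load("v.npy")
for n,o,w,h,k in(("top",(200,165),70,65,9),("scene",(210,165),85,85,7)):
    d=ctrl.read_camera(n);im=cv2.cvtColor(d["img"],cv2.COLOR_RGB2BGR);np.savez(n+t,**d)
    z=cv2.resize(im[o[1]:o[1]+h,o[0]:o[0]+w],None,fx=k,fy=k,interpolation=cv2.INTER_CUBIC);z=cv2.convertScaleAbs(z,alpha=1.3,beta=20)
    s=ctrl.get_state();p=s["tcp_pos"];Rm=R.from_rotvec(s["eef_rot"]).as_matrix();y=Rm[:,1]
    for sg in(-1,1):
        c=p+sg*.028*y; xx=Rm[:,2]
        q=[c+a*.00875*y+b*.009*xx for a,b in((-1,-1),(1,-1),(1,1),(-1,1))]
        cv2.polylines(z,[((proj(d,np.array(q))-o+.5)*k).astype(int)],True,(0,255,0),1)
    g=sl(.038,0);kk=[[g[0]+a,-.056+b,.049] for a,b in((-.012,-.012),(.012,-.012),(.012,.012),(-.012,.012))]
    cv2.polylines(z,[((proj(d,c2w(v,kk))-o+.5)*k).astype(int)],True,(0,0,255),1)
    f=[sl(0,-.0315),sl(.07,-.0315),sl(.07,.0315),sl(0,.0315)]
    cv2.polylines(z,[((proj(d,c2w(v,f))-o+.5)*k).astype(int)],True,(255,0,255),1)
    cv2.imwrite(f"pics/{n}{t}.png",z)
s=ctrl.get_state();print(s["clock"],s["tcp_pos"].round(4),s["wrist_force"].round(2),s["gripper_width"])
E
python3 look.py a; python3 plan.py
```

```text
2.825 [0.4666 0.0378 0.0893] [-0.27  0.21 -0.35] 0.0385751021496718
gap [0.483  0.059  0.0367] key [0.4479 0.0153 0.049 ] foot [0.4549 0.0816 0.025 ] mid [0.4655 0.0371 0.0429]
clock 2.825 tcp [0.4666 0.0378 0.0893] W 0.0386 F [-0.27  0.21 -0.35]
toolx [ 0.001 -0.    -1.   ] tooly [0.627 0.779 0.   ]
turn z 0.0 shift mm [ -1.1  -0.7 -46.5] q [ 0.3   0.55 -0.59  2.08  0.5   0.65  0.26]
upslope dir 0.7409742291393804 -0.5962094337888111 0.3090169943749474 horiz 0.7791064110741284 -0.6268916973634212
```

View pics/topa.png

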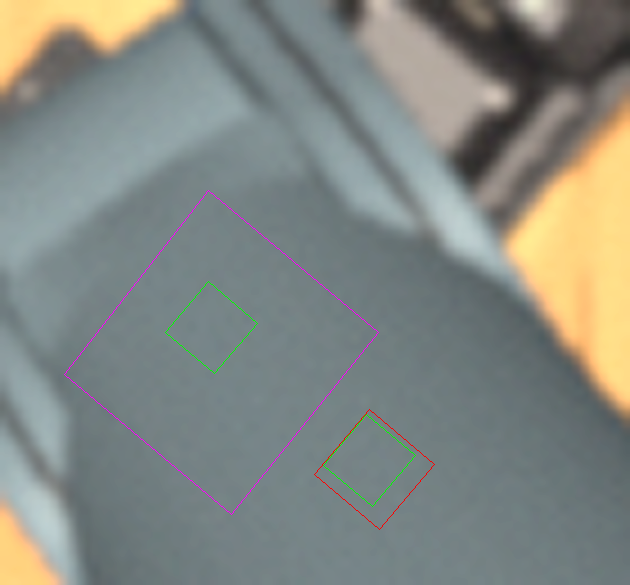

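View pics/scenea.png

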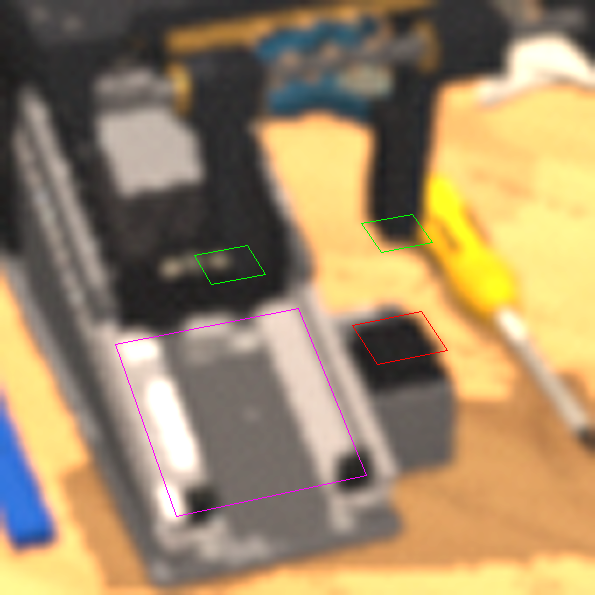

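Emit:
servo_tool --pt "0 0 -10 0 0 0 143" --pt "0 0 -10 0 0 0 143" --pt "0 0 -8 0 0 0 143" --pt "0 0 -2 0 0 0 143" --pt "0 0 0 0 0 0 143"

```text
clock: 3.45
tcp_pos: [0.466, 0.0383, 0.0586]
eef_rot: [0.529, 1.505, -0.53]
wrist_force: [0.2, -0.6, 1.2]
gripper_width: 0.0386
```

```bash
python3 look.py b; python3 plan.py
```

```text
3.55 [0.4663 0.0383 0.0589] [ 0.37 -0.74 -0.74] 0.038864615556202936
gap [0.483  0.059  0.0367] key [0.4479 0.0153 0.049 ] foot [0.4549 0.0816 0.025 ] mid [0.4655 0.0371 0.0429]
clock 3.55 tcp [0.4663 0.0383 0.0589] W 0.0389 F [ 0.37 -0.74 -0.74]
toolx [ 0.  0. -1.] tooly [0.626 0.78  0.   ]
turn z -0.001 shift mm [ -0.8  -1.2 -16. ] q [ 0.26  0.6  -0.54  2.1   0.56  0.59  0.21]
upslope dir 0.7409742291393804 -0.5962094337888111 0.3090169943749474 horiz 0.7791064110741284 -0.6268916973634212
```

View pics/sceneb.png

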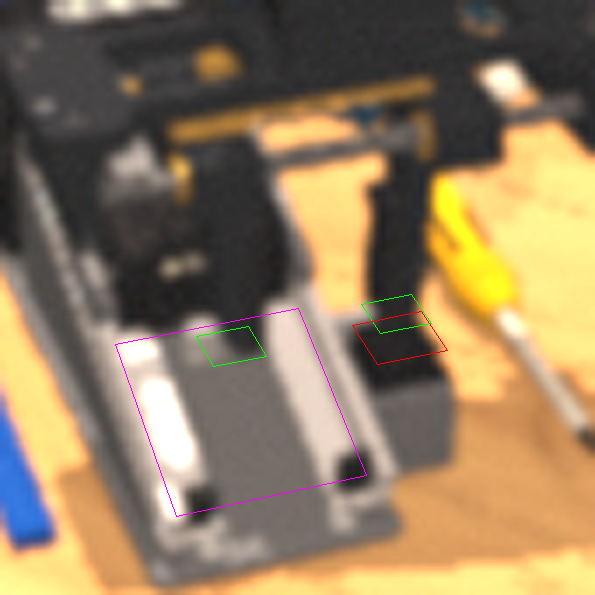

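Emit:
servo_tool --pt "-1 -1 -2 0 0 0 143" --pt "0 0 -2 0 0 0 143" --pt "0 0 -2 0 0 0 143" --pt "0 0 -2 0 0 0 143" --pt "0 0 0 0 0 0 143"

```text
clock: 4.18
tcp_pos: [0.465, 0.0373, 0.0505]
eef_rot: [0.53, 1.505, -0.53]
wrist_force: [-0.7, -0.0, 0.1]
gripper_width: 0.0386
```

```bash
python3 look.py c; python3 plan.py
```

```text
4.275 [0.4651 0.0373 0.0507] [ 0.63 -0.59  0.27] 0.038601861615728844
gap [0.483  0.059  0.0367] key [0.4479 0.0153 0.049 ] foot [0.4549 0.0816 0.025 ] mid [0.4655 0.0371 0.0429]
clock 4.275 tcp [0.4651 0.0373 0.0507] W 0.0386 F [ 0.63 -0.59  0.27]
toolx [ 0. -0. -1.] tooly [0.626 0.78  0.   ]
turn z -0.001 shift mm [ 0.3 -0.1 -7.8] q [ 0.25  0.62 -0.53  2.1   0.57  0.57  0.2 ]
upslope dir 0.7409742291393804 -0.5962094337888111 0.3090169943749474 horiz 0.7791064110741284 -0.6268916973634212
```

View pics/scenec.png

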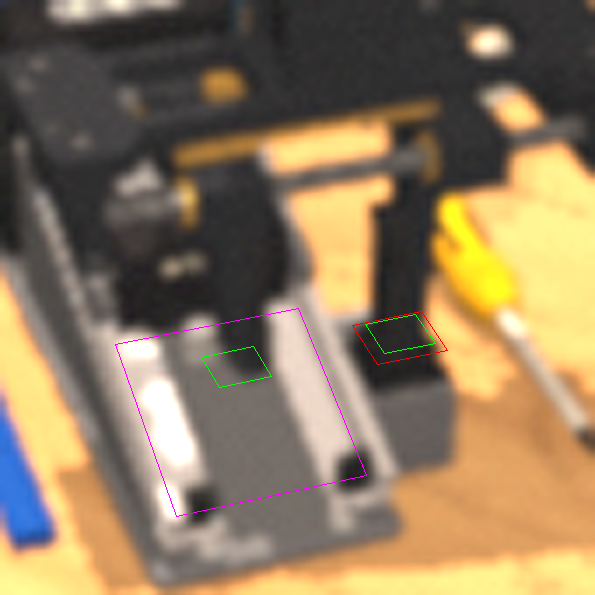

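Emit:
servo_tool --pt "0 0 -1 0 0 0 143" --pt "0 0 -1 0 0 0 143" --pt "0 0 0 0 0 0 143"

```text
clock: 4.65
tcp_pos: [0.4652, 0.0373, 0.0488]
eef_rot: [0.53, 1.505, -0.53]
wrist_force: [-0.8, 0.3, 2.1]
gripper_width: 0.0387
```

Emit:
servo_tool --pt "0 0 -1 0 0 0 143" --pt "0 0 -1 0 0 0 143" --pt "0 0 0 0 0 0 143"

```text
clock: 5.03
tcp_pos: [0.4652, 0.0373, 0.0467]
eef_rot: [0.53, 1.505, -0.53]
wrist_force: [0.5, -0.4, 2.7]
gripper_width: 0.0389
```

```bash
python3 look.py d; python3 plan.py|sed -n 2p
```

```text
5.125 [0.4652 0.0373 0.0467] [-0.74  0.15  3.38] 0.0385437882297185
clock 5.125 tcp [0.4652 0.0373 0.0467] W 0.0385 F [-0.74  0.15  3.38]
```

View pics/scened.png

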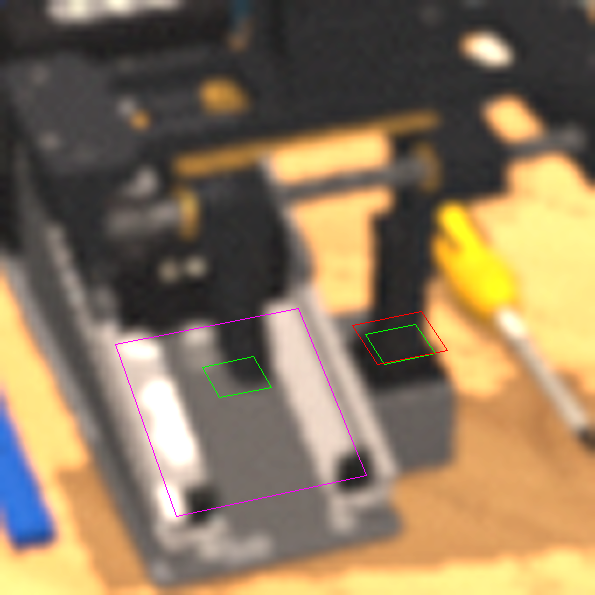

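Emit:
servo_tool --pt "0 0 -1.5 0 0 0 143" --pt "0 0 -1.5 0 0 0 143" --pt "0 0 -1 0 0 0 143" --pt "0 0 0 0 0 0 143" --pt "0 0 0 0 0 0 143"

```text
clock: 5.75
tcp_pos: [0.4646, 0.0376, 0.0427]
eef_rot: [0.529, 1.506, -0.529]
wrist_force: [-1.7, 0.4, 6.3]
gripper_width: 0.0385
```

```bash
python3 look.py e; python3 plan.py|sed -n 2p
```

```text
5.85 [0.4646 0.0376 0.0427] [-2.66  1.28  5.69] 0.038656756154945855
clock 5.85 tcp [0.4646 0.0376 0.0427] W 0.0387 F [-2.66  1.28  5.69]
```

View pics/scenee.png

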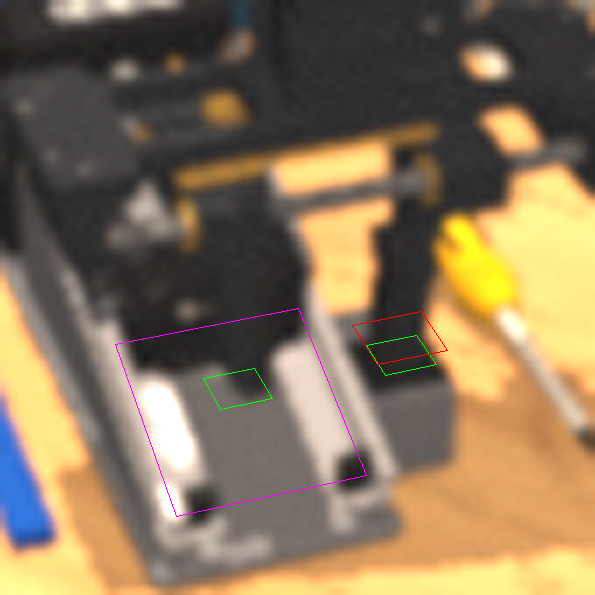

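Emit:
servo_tool --pt "0 0 0 0 0 0 143" --pt "0 0 3 0 0 0 143" --pt "0 0 3 0 0 0 143" --pt "0 0 3 0 0 0 143" --pt "0 0 3 0 0 0 143" --pt "0 0 3 0 0 0 143" --pt "0 0 3 0 0 0 143" --pt "0 0 0 0 0 0 143"

```text
clock: 6.85
tcp_pos: [0.4653, 0.0373, 0.061]
eef_rot: [0.53, 1.505, -0.53]
wrist_force: [-2.6, 1.2, 1.7]
gripper_width: 0.0383
```

```bash
python3 look.py f; python3 plan.py|sed -n 2p
```

```text
6.95 [0.4653 0.0373 0.0609] [-1.85  0.73  1.09] 0.038794137151901935
clock 6.95 tcp [0.4653 0.0373 0.0609] W 0.0388 F [-1.85  0.73  1.09]
```

View pics/scenef.png

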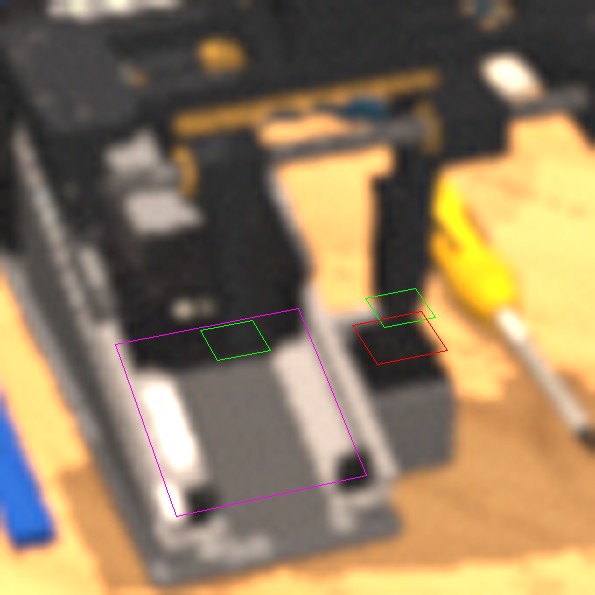

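Emit:
servo_tool --pt "-0.75 0.6 -0.31 0 0 0 143" --pt "-1.5 1.2 -0.62 0 0 0 143" --pt "-2.2 1.8 -0.93 0 0 0 143" --pt "-2.2 1.8 -0.93 0 0 0 143" --pt "-2.2 1.8 -0.93 0 0 0 143" --pt "-2.2 1.8 -0.93 0 0 0 143" --pt "-1.5 1.2 -0.62 0 0 0 143" --pt "-0.75 0.6 -0.31 0 0 0 143"

```text
clock: 7.95
tcp_pos: [0.4517, 0.0481, 0.0551]
eef_rot: [0.53, 1.505, -0.53]
wrist_force: [-0.9, 0.8, 1.0]
gripper_width: 0.0389
```

```bash
python3 look.py g; python3 plan.py|sed -n 2p
```

```text
8.05 [0.4516 0.0481 0.0551] [-1.35  0.69 -0.3 ] 0.03857082564232061
clock 8.05 tcp [0.4516 0.0481 0.0551] W 0.0386 F [-1.35  0.69 -0.3 ]
```

View pics/sceneg.png

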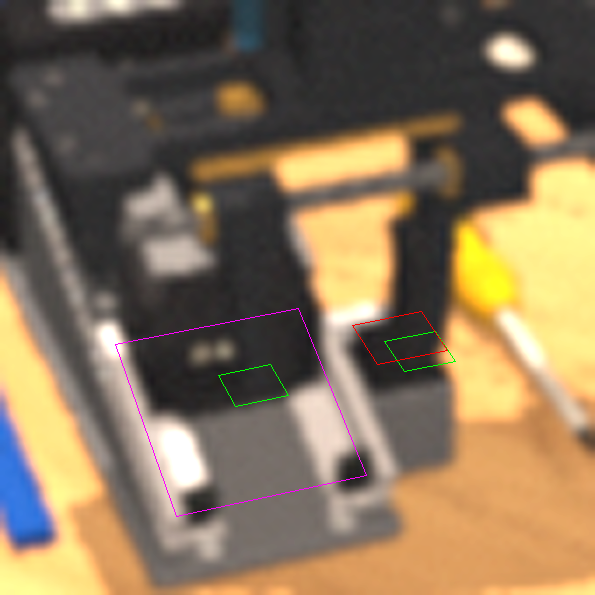

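Emit:
servo_tool --pt "-0.75 0.6 0 0 0 0 143" --pt "-1.5 1.2 0 0 0 0 143" --pt "-2.2 1.8 -0.9 0 0 0 143" --pt "-2.2 1.8 -0.9 0 0 0 143" --pt "-2.2 1.8 -0.9 0 0 0 143" --pt "-2.2 1.8 -0.9 0 0 0 143" --pt "-1.5 1.2 -0.6 0 0 0 143" --pt "-0.75 0.6 -0.3 0 0 0 143"

```text
clock: 9.05
tcp_pos: [0.4384, 0.0589, 0.0506]
eef_rot: [0.53, 1.505, -0.53]
wrist_force: [-0.3, 0.3, -1.3]
gripper_width: 0.0386
```

```bash
python3 look.py h; python3 plan.py|sed -n 2p
```

```text
9.15 [0.4384 0.059  0.0506] [-1.05  1.35 -1.45] 0.03870897485885775
clock 9.15 tcp [0.4384 0.059  0.0506] W 0.0387 F [-1.05  1.35 -1.45]
```

View pics/sceneh.png

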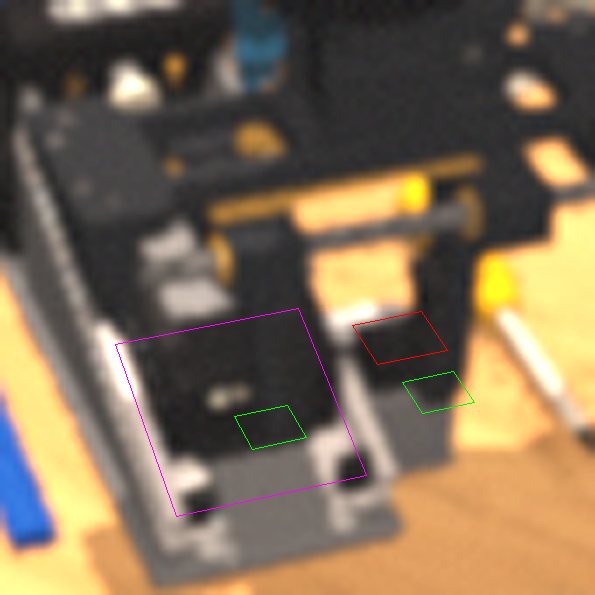

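Emit:
servo_tool --pt "-0.75 0.6 -0.31 0 0 0 143" --pt "-1.5 1.2 -0.62 0 0 0 143" --pt "-2.2 1.8 -0.93 0 0 0 143" --pt "-2.2 1.8 -0.93 0 0 0 143" --pt "-1.5 1.2 -0.62 0 0 0 143" --pt "-1.5 1.2 -0.6 0 0 0 143" --pt "-1.5 1.2 -0.6 0 0 0 143" --pt "-1.5 1.2 -0.6 0 0 0 143"

```text
clock: 10.15
tcp_pos: [0.4261, 0.069, 0.0455]
eef_rot: [0.53, 1.505, -0.53]
wrist_force: [0.3, -0.4, 0.5]
gripper_width: 0.039
```

```bash
python3 look.py i; python3 plan.py|sed -n 2p
```

```text
10.25 [0.426  0.0691 0.0455] [ 0.43 -0.61 -0.44] 0.03877069167512774
clock 10.25 tcp [0.426  0.0691 0.0455] W 0.0388 F [ 0.43 -0.61 -0.44]
```

View pics/scenei.png

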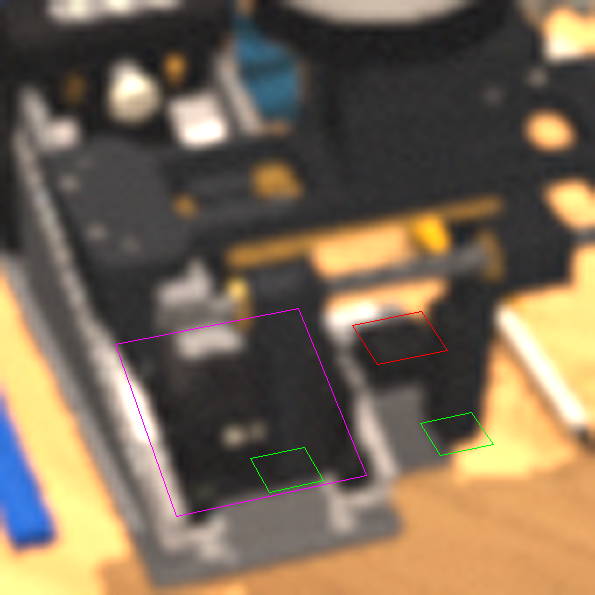

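Emit:
servo_tool --pt "-1.5 1.2 -0.4 0 0 0 143" --pt "-1.5 1.2 -0.4 0 0 0 143" --pt "-1.5 1.2 0 0 0 0 143" --pt "-1.5 1.2 0 0 0 0 143" --pt "-3 2.4 0 0 0 0 143" --pt "-4 3.2 0 0 0 0 143" --pt "0 0 0 0 0 0 143"

```text
clock: 11.12
tcp_pos: [0.4124, 0.0798, 0.0446]
eef_rot: [0.529, 1.506, -0.529]
wrist_force: [0.2, 0.0, 0.6]
gripper_width: 0.0389
```

```bash
python3 look.py j; python3 plan.py|sed -n 2p
```

```text
11.225 [0.4129 0.0795 0.0446] [-0.25 -0.63  0.55] 0.039123466077982665
clock 11.225 tcp [0.4129 0.0795 0.0446] W 0.0391 F [-0.25 -0.63  0.55]
```

View pics/scenej.png

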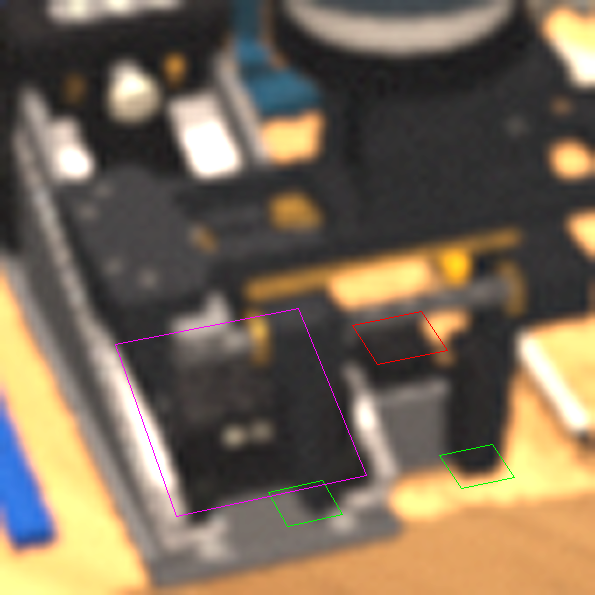

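Emit:
servo_tool --pt "-3 2 5 0 0 0 143" --pt "0 0 20 0 0 0 143" --pt "0 0 30 0 0 0 143" --pt "0 0 35 0 0 0 143" --pt "0 0 35 0 0 0 143" --pt "0 0 35 0 0 0 143" --pt "0 -20 20 0 0 0 143" --pt "0 -30 0 0 0 0 143"

```text
clock: 12.22
tcp_pos: [0.4107, 0.0317, 0.2264]
eef_rot: [0.529, 1.502, -0.527]
wrist_force: [0.6, 0.1, -1.0]
gripper_width: 0.0385
```

Emit:
servo_tool --pt "0 -40 0 0 0 0 143" --pt "0 -40 0 0 0 0 143" --pt "0 -40 0 0 0 0 143" --pt "0 -40 0 0 0 0 143" --pt "0 -40 0 0 0 0 143" --pt "0 -20 0 0 0 0 143" --pt "0 0 0 0 0 0 143"

```text
clock: 13.1
tcp_pos: [0.4095, -0.1895, 0.2246]
eef_rot: [0.532, 1.505, -0.532]
wrist_force: [0.3, 0.0, -0.5]
gripper_width: 0.0389
```

```bash
python3 look.py k; python3 plan.py|sed -n 2p; python3 - <<'E'
import cv2,numpy as np
t=np.load("topk.npz")["img"];s=np.load("scenek.npz")["img"]
cv2.imwrite("pics/allk.png",cv2.cvtColor(np.vstack([cv2.resize(t,(400,300)),cv2.resize(s,(400,300))]),cv2.COLOR_RGB2BGR))
E
```

```text
13.2 [ 0.4098 -0.1874  0.2247] [ 0.42 -0.29 -0.56] 0.038327224288161085
clock 13.2 tcp [ 0.4098 -0.1874  0.2247] W 0.0383 F [ 0.42 -0.29 -0.56]
```

View pics/scenek.png

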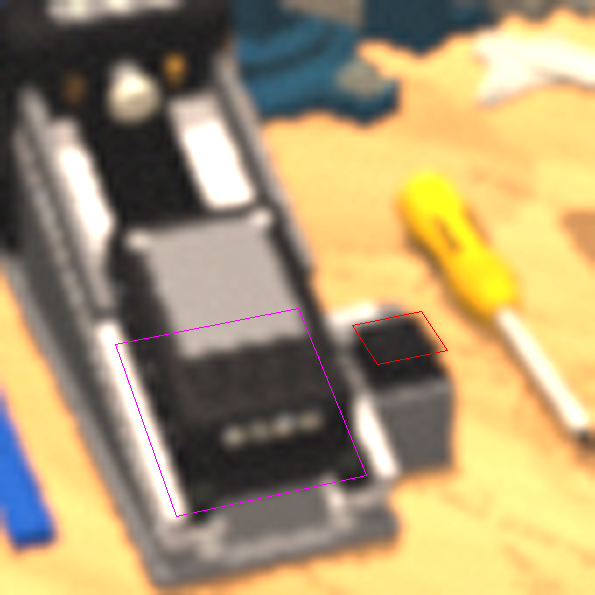

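View pics/topk.png

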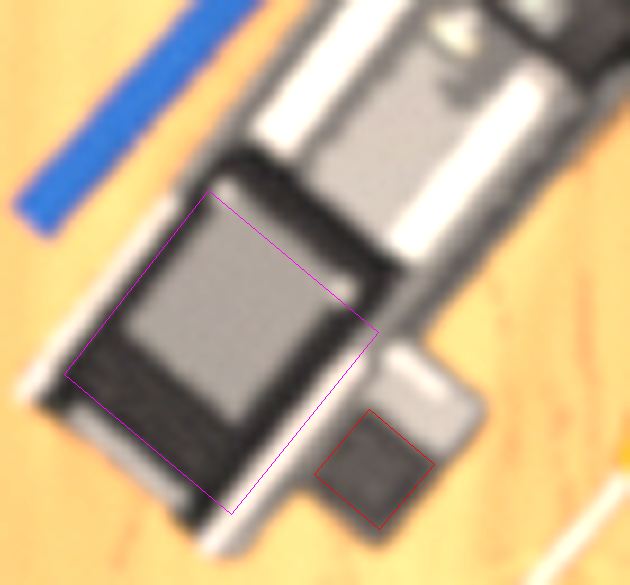

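View pics/allk.png

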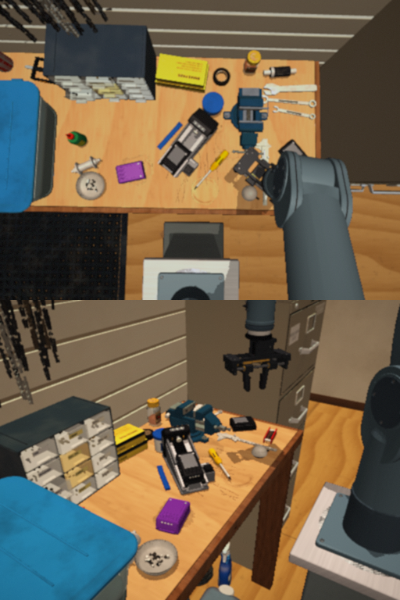

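The pack rests on the stops at the foot of the slide (nose at about (184,515) to (345,480) in the scene zoom). The key is back up, the other objects are unmoved, and the hand is clear in the air.

```bash
python3 -c "
from station import ctrl
print(ctrl.sign_off())"
```

```text
the job is handed in; nothing more can be done
None
```

The battery pack is off the catch and resting on the two stops at the foot of the slide. The key is back up and the hand is clear. I handed the job in at about 13.2 s.

- **Release and catch:** I pressed the key fully down, to about 6.3 mm with about 6 N on it. The other finger stood in the slide just below the pack, which came to rest against it and stayed there for a moment, with about 2–3 N pushing on the finger.
- **Letting down:** The hand rose 18 mm, then followed the slope at no more than about 24 mm/s. The pack stayed in front of the finger in every picture. At the foot the side force fell to within noise, and the finger went on about 17 mm while the pack stayed put. Then the hand was raised and moved aside.
- **Last checks:** The final pictures show the pack against the stops and the key cap at its raised height. The screwdriver, tyre lever and other bench items look as they did at the start, and the wrist force is near zero.
- **Disagreement:** In the scene camera the fingertips looked 2–3 pixels (about 4–6 mm) higher or further up the slope than their calculated position. The key was still touched at the expected 49 mm and moved with its spring, so the mismatch did not affect the job. I did not find its cause.

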